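# Grade the flour sifter's cleaning balls by size

## Robot

A 6-joint arm with a two-finger parallel gripper is mounted at the origin on the work surface. World frame = base frame: x ahead of the robot, y to its left, z up, the work surface at z = 0. Lengths are in m, angles in rad, forces in N, time in s.
With the tool pointing down it reaches from about 0.425 to 0.95 m from the base axis. Payload 14.7 kg.
Tool frame: the origin (TCP) lies at the centre of the arm's flange, where the gripper is bolted on; the fingertips stand 173 mm ahead of it and the grasp point (between the pads) lies 155 mm ahead of it; y points along the fingers, x is the direction in which the jaws open and shut, and the axes are right-handed (so a half turn about y gives the same grasp; the last joint's range is limited). The gripper opens to 85 mm and grips with 20 to 120 N. Pads are 22 mm wide; open, the fingers measure 114 mm over their backs; the gripper's body (76 mm by 85 mm) begins 54 mm behind the grasp point. The pads swing forward as they close: fully open they stand 13 mm farther back than shut.
Start: joints at [1.159, 0.48, 1.596, -0, 1.065, -0.047], TCP at [0.232, 0.607, 0.405] pointing down, gripper open.
Joint ranges: [-2.75, 2.75], [-0.82, 2.05], [0.23, 2.67], [-1.56, 4.7], [0.09, 2.69], [-2.92, 2.92]. Speed limits (rad/s): [1.89, 1.89, 2.39, 3.01, 3.01, 3.01].

## Interface

Orientations are given as a unit quaternion [w, x, y, z].
In Python, from cell import read_state, camera, camera_model, job_done, cut_out gives the robot as it stands. The module is installed in compiled form; this text tells all that it offers.
- The arm moves only by the shell command python3 -m pendant 'ROWS' [FORCE]. ROWS is JSON, one flat list of numbers, 7 for each row, row after row: the turn, a rotation vector about the tool's x, y, z in units of 2 pi rad (1.0 is 2 pi rad), then the shift along the tool's x, y, z in units of 600 mm (1.0 is 600 mm), then the opening, from 0 (shut) to 1 (fully open). A call has 1 to 20 rows; each row shifts and turns the pose as measured when the row begins, along the tool's axes as they then stand; what a row does not reach is not made up. A row lasts 1/12 s, in which the tool goes at most 41.7 mm and 7.16 degrees, less where a joint would pass 70% of its speed; a pose out of reach is approached as far as the arm can. A call with a number of a shift or a turn outside -1 to 1 is refused whole. A call with a gripper value outside its range is refused whole. The fingers move at their own pace and stop on an object; FORCE is the grip in N (left out, the last holds). Time passes only in rows, so rows that do not move let the fingers close. It gives the time, the measured TCP pose, the force and the opening at its end, in the units of the state.
- read_state(): the state, without advancing time (a new reading comes with each control period).
- camera(name): name is "scene" or "top" or "wrist"; returns the picture (400x640x3 uint8, red, green, blue); there is no depth.
- camera_model(name): a dict with "intrinsics" (3x3 intrinsics, pixels), "position" and "attitude" of the camera in the world. Camera axes: x right, y up, looking along -z (the intrinsics and any distortion apply to the point x, -y, -z); pixel columns grow to the right and rows downward; lengths in m; the calibration is good to about 2 mm. A picture is of the moment at which its call begins: read the wrist's pose just before it. camera_model takes no time and is no camera call; for the wrist camera it gives the pose at the moment of the call.
- job_done(): hands the job in, once; it reports no verdict.
Trained networks look in the newest picture that a camera, given by its name, has taken for a name from the list of things; names that differ only in an ending like _2 or _b are one class to them, and where a whole thing is asked for, a point or a joint stands for the part that bears it (a point fixed in the world has none). Each returns a list of dicts, best first, with "p" (0 to 1); they miss things now and then, are a little off and sometimes report something else, mostly with a low value. They report only what shows in the picture. A call takes as long as a camera call.
- cut_out(camera, target): "pixels" (400x640 bool, what is visible of it) and "rect" ([left, top, width, height] in pixels, round what is visible of it).
The state is a dict: "time": time; "joint_positions": joint angles; "joint_vel": joint speeds; "effort": joint torques, N m; "eef_pos": TCP position; "eef_rot": TCP orientation; "wrist_force": force on the tool from outside, world axes, zero at the start; "wrist_torque": the same for the moment, N m; "width": finger opening in m.
Only numpy, scipy, OpenCV 4.12 (cv2) and the standard library are available. Lean on these libraries where they do the work, as an engineer would, in place of code of your own. Each camera call takes 0.05 s, during which the arm holds its last target.

## Task

The washed sieve balls, two large and two small, lie mixed in one of the two tipping trays at the head of the wooden grading board. Raise the bar end of that tray so that the balls roll down the board and sort themselves, small ones through the rods into the bin below them and large ones on into the end bin, then let the tray back down and let go. Do not touch the balls by hand, keep the other tray, with the steel collars, down, and leave the bowl, brush and jar where they are.

Things in the scene. Friction and masses are not known exactly. Their poses are not given: they have to be found in the camera images.
- grader: fixed grading board of pale wood, 216 mm wide (its x), side walls; downhill is its +y, z up. Origin on the table under the rods' upper end, midway across. y = -80 to 0: solid board sloping 12 degrees; y = 0 to 170 mm: six 6 mm steel rods with 32 mm gaps, 101 mm high falling to 65. At its head two like tipping trays, centres at x = -52 and +52 mm; which holds the balls varies
- mixed_tray_bar (a point): middle of the round steel lifting bar (10 mm thick, 86 long, along the grader's x, on end legs) at the uphill end of the aluminium tray with the balls (92 x 115 mm, 0.3 kg). Bar 200 mm above the table with the tray down, 46 above the tray walls, free all round. Hinge line parallel to it, 140 mm downhill (grader +y) and 80 mm lower; the bar may turn between the fingers
- mixed_tray (a joint): tilt of the tray with the balls: 0 lying down, grows as the bar end is raised, stop at 1.2 rad. A short ramp of 10 degrees at its mouth keeps the balls in until about 0.2 rad; at 0.7 rad they all roll out. It swings freely and falls back by its weight
- small_bin (a point): centre of the floor of the bin for small balls, under the rods: 200 mm wide, 170 mm long (grader y = 0 to 170 mm), ended by a 50 mm high wall
- large_bin (a point): centre of the floor of the bin for large balls, beyond the rods' lower end: 200 mm wide, 92 mm long (grader y = 176 to 268 mm), 100 mm high end wall
- collar_tray_bar (a point): middle of the like bar of the other tray, which holds two steel collars (34 mm across, 16 mm high) and stays down
- large_a_center (a point): solid hard white rubber sieve-cleaning ball, 40 mm in diameter; the point is its centre. Starts at a random place in the mixed tray, resting on the tray's floor
- large_b_center (a point): solid hard white rubber sieve-cleaning ball, 40 mm in diameter; the point is its centre. Starts at a random place in the mixed tray, resting on the tray's floor
- small_a_center (a point): solid hard white rubber sieve-cleaning ball, 26 mm in diameter; the point is its centre. Starts at a random place in the mixed tray, resting on the tray's floor
- small_b_center (a point): solid hard white rubber sieve-cleaning ball, 26 mm in diameter; the point is its centre. Starts at a random place in the mixed tray, resting on the tray's floor
- bowl: bystander: steel bowl, 130 mm across, 60 mm high, to the robot's right of the grader; origin under its centre
- brush: bystander: hand brush lying on the table to the left of the grader, handle towards the robot; origin on its underside
- jar: bystander: clear jar with a white lid, 70 mm across, 100 mm high, to the right of the grader; origin under its centre

How it is judged:
By the outcome, as a careful person would: the job done as asked, in the order asked, and still so for the second after the job is handed in, with the robot touching nothing.
It also fails if it takes over 40 s, if anything falls off the work surface, if the arm or the gripper's body presses on something with over 40 N, if the wrist force passes 120 N, or if a joint passes its speed limit or range.

## Working session

There is one attempt and no reset: what is moved stays moved. The work goes in short steps, Python scripts to look and compute and a shell command to move; the robot and the scene stay as the last step left them, time stands still between calls to the robot, and variables do not carry over. Pictures are saved under pics/ and viewed, and the job is handed in when it is done.

```bash
mkdir -p pics
cat > h.py <<'E'
import numpy as np, cv2
from cell import *
from scipy.spatial.transform import Rotation as R
def rot(q): return R.from_quat([q[1],q[2],q[3],q[0]]).as_matrix()
def snap(n,f):
    im=camera(n); cv2.imwrite('pics/'+f,im[:,:,::-1]); return im
E
python3 - <<'E'
from h import *
s=read_state(); print(s['time'],s['eef_pos'],s['eef_rot'],s['width'])
for n in ['scene','top','wrist']:
    m=camera_model(n); print(n,m); snap(n,n+'0.png')
for n in ['scene','top']:
  for t in ['mixed_tray_bar','collar_tray_bar','mixed_tray','large_a_center','small_a_center','grader']:
    for d in cut_out(n,t): print(n,t,round(d['p'],2),d['rect'])
print(read_state()['time'])
E
```

```text
0.0 [0.23180919 0.60704893 0.40408774] [-0.58219313  0.5826315   0.40063451 -0.40135231] 0.08526074712184388
scene {'intrinsics': array([[466.54561203,   0.        , 315.49526039],
       [  0.        , 466.54561203, 192.68625921],
       [  0.        ,   0.        ,   1.        ]]), 'position': array([1.38438459, 0.28866434, 1.27181154]), 'attitude': array([0.55942138, 0.18203589, 0.26366379, 0.7644554 ])}
top {'intrinsics': array([[489.58465578,   0.        , 316.8802282 ],
       [  0.        , 489.58465578, 188.22196656],
       [  0.        ,   0.        ,   1.        ]]), 'position': array([0.28524857, 0.01856728, 1.36249189]), 'attitude': array([-0.6925547 , -0.07218485,  0.0769988 ,  0.71360249])}
wrist {'intrinsics': array([[357.98468515,   0.        , 321.45796761],
       [  0.        , 357.98468515, 201.41691363],
       [  0.        ,   0.        ,   1.        ]]), 'position': array([0.16035683, 0.63353892, 0.37320462]), 'attitude': array([ 0.81459487, -0.12389435, -0.08467641,  0.56028145])}
scene mixed_tray_bar 0.66 [250.5, 146.6, 59.3, 52.9]
scene collar_tray_bar 0.73 [272.9, 127.5, 50.9, 52.6]
scene mixed_tray 0.96 [254.0, 148.8, 55.8, 49.7]
scene large_a_center 0.5 [270.6, 173.2, 9.4, 10.8]
scene small_a_center 0.64 [274.5, 167.9, 10.2, 7.8]
scene small_a_center 0.53 [261.2, 150.2, 164.5, 120.1]
scene grader 0.64 [259.4, 149.0, 163.5, 123.0]
scene grader 0.56 [276.1, 177.3, 15.7, 13.4]
top mixed_tray_bar 0.88 [334.6, 164.1, 63.4, 46.0]
top mixed_tray_bar 0.52 [345.6, 170.9, 17.7, 16.0]
top collar_tray_bar 0.96 [325.7, 204.6, 66.2, 46.0]
top mixed_tray 0.8 [336.3, 168.3, 63.5, 40.8]
top large_a_center 0.72 [361.4, 175.0, 18.9, 13.3]
top large_a_center 0.3 [335.0, 167.8, 62.6, 42.1]
top small_a_center 0.49 [364.9, 191.9, 6.9, 9.7]
top small_a_center 0.27 [194.4, 144.6, 172.7, 111.6]
top grader 0.96 [190.8, 145.2, 175.3, 111.6]
top grader 0.24 [463.5, 195.0, 44.3, 42.6]
0.75
```

View pics/scene0.png

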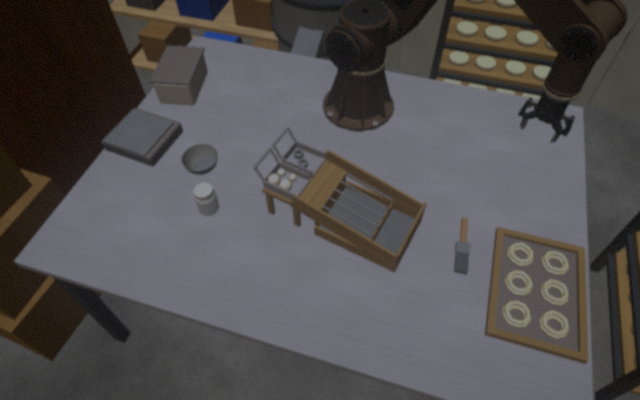

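View pics/top0.png

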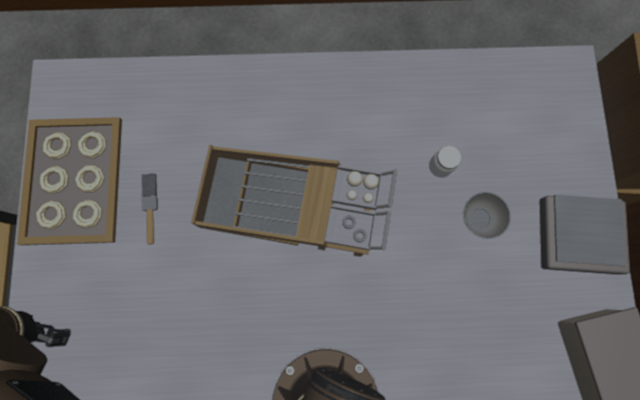

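Run:
```python
import cv2
a=cv2.imread('pics/top0.png')[130:270,180:420]; cv2.imwrite('pics/topc.png',cv2.resize(a,None,fx=3.3,fy=3.3,interpolation=2))
a=cv2.imread('pics/scene0.png')[110:290,230:450]; cv2.imwrite('pics/scenec.png',cv2.resize(a,None,fx=3.3,fy=3.3,interpolation=2))
```

```text
(no output)
```

View pics/topc.png

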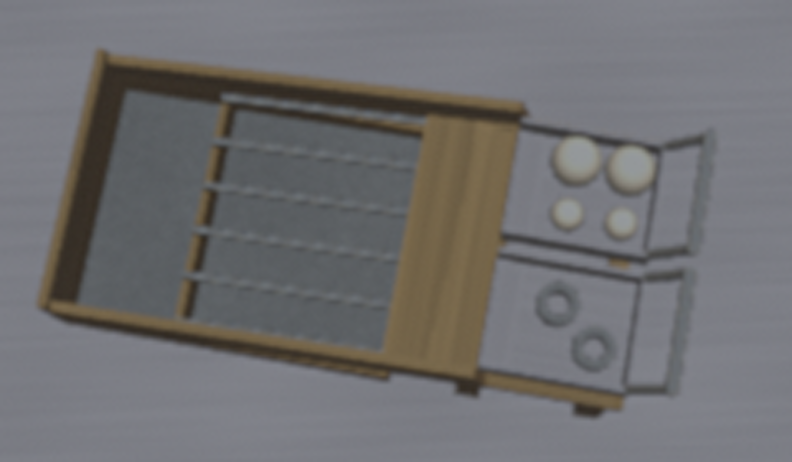

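View pics/scenec.png

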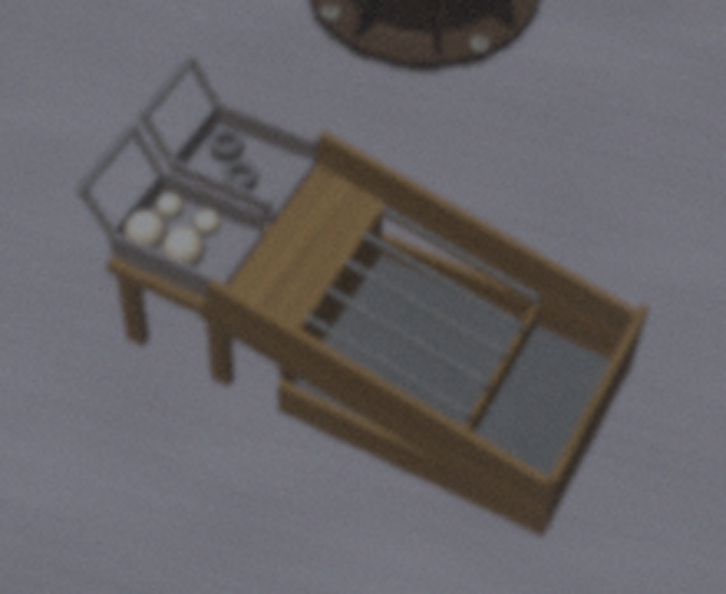

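The scene and top views show the balls in the tray farther from the robot. Its bar runs from about (395,170) to (391,206) in the top view and from (255,168) to (271,149) in the scene view. Next I triangulate it.

```bash
cat >> h.py <<'E'
def ray(m,uv):
    K=m['intrinsics']; d=np.linalg.inv(K)@[uv[0],uv[1],1]; d=rot(m['attitude'])@(d*[1,-1,-1]); return m['position'],d/np.linalg.norm(d)
def tri(obs):
    A=0;b=0;P=[]
    for m,uv in obs:
        p,d=ray(m,uv);Q=np.eye(3)-np.outer(d,d);A=A+Q;b=b+Q@p;P.append((p,Q))
    x=np.linalg.solve(A,b);return x,[np.linalg.norm(Q@(x-p)) for p,Q in P]
def onz(m,uv,z):
    p,d=ray(m,uv);return p+d*(z-p[2])/d[2]
E
python3 - <<'E'
from h import *
T=camera_model('top');S=camera_model('scene')
f=lambda x,y,ox,oy:(ox+x/3.3,oy+y/3.3)
for n,a,b in [('mix far',(710,132),(83,192)),('mix near',(695,252),(137,130)),('col far',(688,270),(145,118)),('col near',(674,392),(193,62)),
  ('board far head',(522,105),(212,285)),('endwall far',(100,52),(545,472)),('endwall near',(45,305),(643,310))]:
    print(n,tri([(T,f(*a,180,130)),(S,f(*b,230,110))]), onz(T,f(*a,180,130),.2))
s=read_state(); print(rot(s['eef_rot']).round(3))
w=camera_model('wrist'); r=rot(s['eef_rot']); print(r.T@(w['position']-s['eef_pos']), (r.T@rot(w['attitude'])).round(3))
E
```

```text
mix far (array([ 0.57474138, -0.18547024,  0.19759859]), [np.float64(0.0012227148837999995), np.float64(0.0012227148838000312)]) [ 0.57451625 -0.18624755  0.2       ]
mix near (array([ 0.48507243, -0.16846013,  0.19374219]), [np.float64(0.002106950178625259), np.float64(0.002106950178625163)]) [ 0.48458758 -0.16951473  0.2       ]
col far (array([ 0.47164754, -0.16341252,  0.19783143]), [np.float64(0.0005263209150401486), np.float64(0.0005263209150400916)]) [ 0.47144668 -0.16358838  0.2       ]
col near (array([ 0.38352236, -0.14784495,  0.19321879]), [np.float64(0.0012959515234897694), np.float64(0.0012959515234896863)]) [ 0.38328613 -0.14814128  0.2       ]
board far head (array([ 0.61111839, -0.0491174 ,  0.1553519 ]), [np.float64(0.0010034126714265588), np.float64(0.0010034126714266098)]) [ 0.5993334  -0.04755027  0.2       ]
endwall far (array([0.68024731, 0.28350446, 0.10478189]), [np.float64(0.0038088831647299154), np.float64(0.0038088831647298546)]) [0.64967031 0.26693843 0.2       ]
endwall near (array([0.47560613, 0.33051001, 0.09315091]), [np.float64(0.00048589447122074873), np.float64(0.00048589447122083027)]) [0.4596656  0.30380464 0.2       ]
[[ 0.357  0.    -0.934]
 [ 0.934  0.     0.357]
 [ 0.    -1.    -0.   ]]
[-0.00072529  0.03094245  0.07618211] [[ 1.     0.001  0.   ]
 [-0.     0.297 -0.955]
 [-0.001  0.955  0.297]]
```

View pics/wrist0.png

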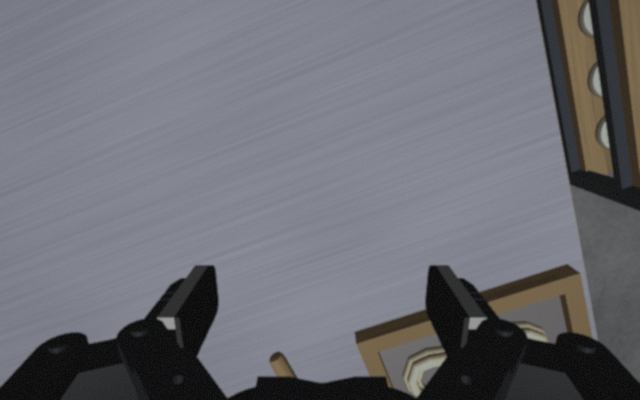

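```bash
python3 -m pendant '[0,-0.0134,0,0,-0.02,0,0.8, 0,-0.0133,0,0,-0.02,0,0.8, 0,0,0,-0.041,0,-0.046,0.8, 0,0,0,-0.041,0,-0.046,0.8, 0,0,0,-0.041,0,-0.046,0.8, 0,0,0,-0.041,0,-0.046,0.8, 0,0,0,-0.041,0,-0.046,0.8, 0,0,0,-0.041,0,-0.046,0.8, 0,0,0,-0.041,0,-0.046,0.8, 0,0,0,-0.041,0,-0.046,0.8, 0,0,0,-0.041,0,-0.046,0.8, 0,0,0,-0.041,0,-0.046,0.8, 0,0,0,-0.041,0,-0.046,0.8, 0,0,0,-0.041,0,-0.046,0.8]' 20
python3 - <<'E'
from h import *
s=read_state();r=rot(s['eef_rot']);print(r.round(3),s['eef_pos'],s['time'])
d=np.array([.53,-.178,.435])-s['eef_pos'];print(r.T@d/.6)
E
```

```text
time: 1.92
eef_pos: [0.5084, 0.2455, 0.4302]
eef_rot: [0.543, -0.542, -0.455, 0.452]
wrist_force: [0.7, 0.9, -0.1]
width: 0.0682
[[ 0.177  0.003 -0.984]
 [ 0.984  0.004  0.177]
 [ 0.005 -1.    -0.002]] [0.50835335 0.24553897 0.4301515 ] 1.9167
[-0.68831864 -0.01108615 -0.16047999]
```

```bash
python3 -m pendant '[0,0,0,-0.06,0,-0.016,0.8, 0,0,0,-0.06,0,-0.016,0.8, 0,0,0,-0.06,0,-0.016,0.8, 0,0,0,-0.06,0,-0.016,0.8, 0,0,0,-0.06,0,-0.016,0.8, 0,0,0,-0.06,0,-0.016,0.8, 0,0,0,-0.06,0,-0.016,0.8, 0,0,0,-0.06,0,-0.016,0.8, 0,0,0,-0.06,0,-0.016,0.8, 0,0,0,0,0,0,0.8, 0,0,0,0,0,0,0.8]'
cat > v.py <<'E'
from h import *
import sys,pickle
n=sys.argv[1]
s=read_state();m=camera_model('wrist');im=snap('wrist','w%s.png'%n);pickle.dump((m,im),open('w%s.pkl'%n,'wb'))
r=rot(s['eef_rot']);print(r.round(3),s['eef_pos'],s['time'])
E
python3 v.py 1
```

```text
time: 2.83
eef_pos: [0.5391, -0.1119, 0.43]
eef_rot: [-0.543, 0.545, 0.455, -0.448]
wrist_force: [0.1, 0.4, -0.1]
width: 0.0682
[[ 0.183  0.01  -0.983]
 [ 0.983  0.003  0.183]
 [ 0.005 -1.    -0.009]] [ 0.53908375 -0.11188863  0.42999679] 2.8333
```

View pics/w1.png

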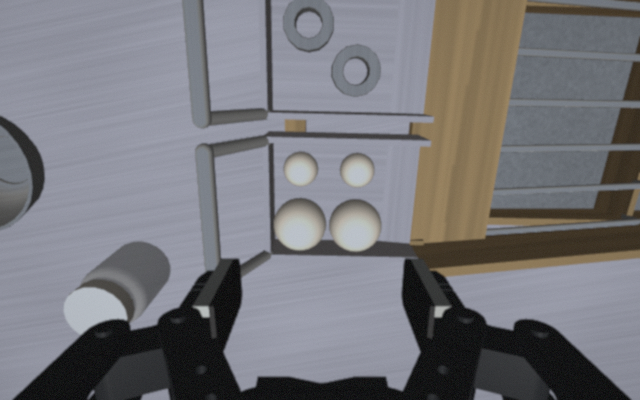

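View 1: the bar runs from (205,150) to about (211,268). The balls are at about (300,168), (357,170), (300,224) and (355,225).

```bash
python3 -m pendant '[0,0,0,-0.058,0,-0.002,0.8, 0,0,0,-0.058,0,-0.002,0.8, 0,0,0,0,0,0,0.8]' 
python3 v.py 2
```

```text
time: 3.13
eef_pos: [0.5293, -0.1789, 0.4299]
eef_rot: [-0.541, 0.544, 0.457, -0.45]
wrist_force: [-0.9, 0.7, -0.1]
width: 0.0682
[[ 0.177  0.011 -0.984]
 [ 0.984  0.003  0.177]
 [ 0.005 -1.    -0.01 ]] [ 0.52926238 -0.17885519  0.4299105 ] 3.1333
```

View pics/w2.png

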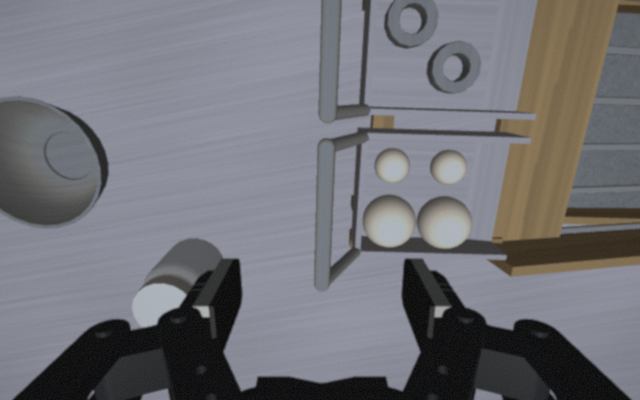

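View 2: the bar runs from (326,141) to (322,288), with its middle nearly between the fingers.

Run:
```python
from h import *
import pickle
a=pickle.load(open('w1.pkl','rb'))[0];b=pickle.load(open('w2.pkl','rb'))[0]
T=camera_model('top');S=camera_model('scene')
tn=(T,(390.6,206.4));tf=(T,(395.2,170));sn=(S,(271.5,149.4));sf=(S,(255.2,168.2))
print(tri([(a,(205,147)),(b,(326,143))]))
n=tri([(a,(205,147)),(b,(326,143)),tn,sn]);f=tri([(b,(322.5,286)),tf,sf]);print(n,f,(n[0]+f[0])/2)
for uv in [(326,143),(322.5,286)]: print(onz(b,uv,.2))
s=read_state();r=rot(s['eef_rot'])
n=onz(b,(326,143),.199);f=onz(b,(322.5,286),.199);m=(n+f)/2;d=(f-n);print(m,np.degrees(np.arctan2(d[1],d[0])),np.linalg.norm(d),-np.degrees(np.arctan2(.177,.984)))
print((r.T@(m-s['eef_pos']))*1000)
```

```text
(array([ 0.48448602, -0.16769927,  0.19726891]), [np.float64(0.0003207820875112229), np.float64(0.0003207820875111405)])
(array([ 0.48498061, -0.16834236,  0.1939769 ]), [np.float64(0.0006389211751205271), np.float64(0.00064911923569461), np.float64(0.0021549948758349488), np.float64(0.001989593170971523)]) (array([ 0.57451233, -0.18566791,  0.19707127]), [np.float64(0.00028186739348255355), np.float64(0.00136532525660632), np.float64(0.0013888370608231108)]) [ 0.52974647 -0.17700513  0.19552408]
[ 0.48439303 -0.16772404  0.2       ]
[ 0.57248768 -0.1855145   0.2       ]
[ 0.528814   -0.17667319  0.199     ] -11.41716144512597 0.09032643391749048 -10.197205571091251
[ -1.17203112 230.83536582   2.86597793]
```

```bash
python3 -m pendant '[0,0.0033,0,0,0.044,0.004,0.7, 0,0,0,0,0.044,0,0.7, 0,0,0,0,0.036,0,0.7, 0,0,0,0,0,0,0.7]' 20
python3 v.py 3;  python3 - <<'E'
from h import *
s=read_state();r=rot(s['eef_rot']);print(r.T@(np.array([.529,-.177,.198])-s['eef_pos'])*1000-[0,155,0])
E
```

```text
time: 3.52
eef_pos: [0.5291, -0.1715, 0.3552]
eef_rot: [-0.544, 0.549, 0.453, -0.443]
wrist_force: [0.2, 1.2, -0.6]
width: 0.0594
[[ 0.196  0.015 -0.98 ]
 [ 0.981  0.004  0.196]
 [ 0.007 -1.    -0.014]] [ 0.52906675 -0.17151207  0.35522113] 3.5167
[-6.4478509   3.9525957   1.93450255]
```

View pics/w3.png

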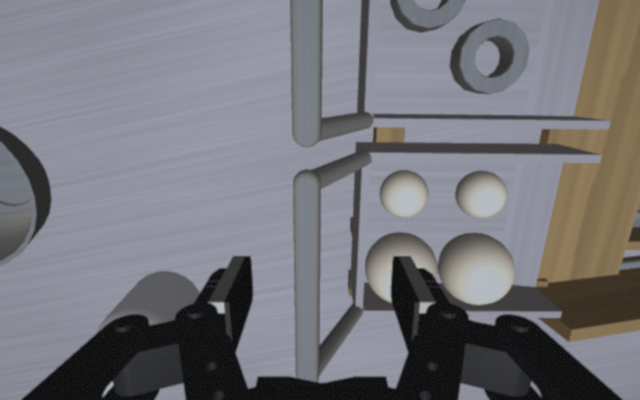

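The bar passes between the open fingers, about 6 mm off centre. I'll centre on it and close.

```bash
python3 -m pendant '[0.0024,0,0,-0.0105,0.004,0,0.7, 0,0,0,0,0,0,0.5, 0,0,0,0,0,0,0.3, 0,0,0,0,0,0,0, 0,0,0,0,0,0,0, 0,0,0,0,0,0,0, 0,0,0,0,0,0,0]' 20
python3 v.py 4;  python3 - <<'E'
from h import *
s=read_state();r=rot(s['eef_rot']);print(r.T@(np.array([.529,-.177,.198])-s['eef_pos'])*1000-[0,155,0],s['width'],s['wrist_force'])
E
```

```text
time: 4.15
eef_pos: [0.53, -0.1768, 0.3606]
eef_rot: [-0.546, 0.546, 0.452, -0.447]
wrist_force: [3.0, 6.3, -6.7]
width: 0.0091
[[ 0.193  0.006 -0.981]
 [ 0.981  0.004  0.193]
 [ 0.005 -1.    -0.005]] [ 0.5300295  -0.17676663  0.36058314] 4.15
[-1.32481057  7.53108286  1.77274249] 0.00896681235585204 [-0.72959887  1.02937297 -1.8590679 ]
```

View pics/w4.png

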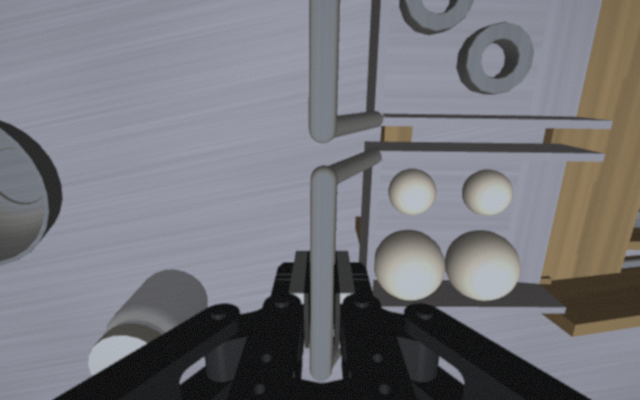

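```bash
cat > c.py <<'E'
from h import *
s=read_state();r=rot(s['eef_rot']);p=s['eef_pos']+r[:,1]*.155
H=np.array([.529,-.177,.198])+.14*np.array([.197,.980,0])-[0,0,.08]
v=p-H; a=np.arctan2(v[2],-(v[:2]@[.197,.980])); print('tilt~',a-.519,'R',np.hypot(v[2],v[:2]@[.197,.980]),'side',v[:2]@[.98,-.197],s['width'],s['wrist_force'].round(1),r[:,1].round(3),r[:,0].round(3),s['time'])
E
python3 c.py
python3 -m pendant '[0,0,0,0.0045,-0.0067,0,0, 0,0,0,0.0045,-0.0067,0,0, 0,0,0,0.0045,-0.0067,0,0, 0,0,0,0.0045,-0.0067,0,0, 0,0,0,0.0045,-0.0067,0,0]' 20
python3 c.py
```

```text
tilt~ 0.044380358520435426 R 0.16392952323383106 side 0.0017298752141265267 0.00896681235585204 [-0.7  1.  -1.9] [ 0.006  0.004 -1.   ] [0.193 0.981 0.005] 4.2
time: 4.62
eef_pos: [0.5329, -0.1625, 0.3823]
eef_rot: [-0.546, 0.546, 0.452, -0.446]
wrist_force: [2.9, 4.0, -6.8]
width: 0.0089
tilt~ 0.2035857888918572 R 0.16534810489130358 side 0.0017420893343264175 0.008878398022966444 [ 2.9  4.  -6.8] [ 0.006  0.004 -1.   ] [0.194 0.981 0.006] 4.6167
```

```bash
python3 -m pendant '[0,0,0,0.0055,-0.0055,0,0, 0,0,0,0.0055,-0.0055,0,0, 0,0,0,0.0055,-0.0055,0,0, 0,0,0,0.0055,-0.0055,0,0, 0,0,0,0.0063,-0.0048,0,0, 0,0,0,0.0063,-0.0048,0,0, 0,0,0,0.0063,-0.0048,0,0]' 20
python3 v.py 5; python3 c.py
```

```text
time: 5.2
eef_pos: [0.538, -0.1367, 0.4084]
eef_rot: [-0.545, 0.547, 0.452, -0.447]
wrist_force: [1.0, -2.0, -0.5]
width: 0.0091
[[ 0.193  0.008 -0.981]
 [ 0.981  0.001  0.193]
 [ 0.003 -1.    -0.007]] [ 0.53802599 -0.13666162  0.40841678] 5.2
tilt~ 0.42956012095331675 R 0.16727935316661646 side 0.00210558675191826 0.009353317479559677 [-2.5 -2.3  3. ] [ 0.008  0.002 -1.   ] [0.193 0.981 0.003] 5.25
```

View pics/w5.png

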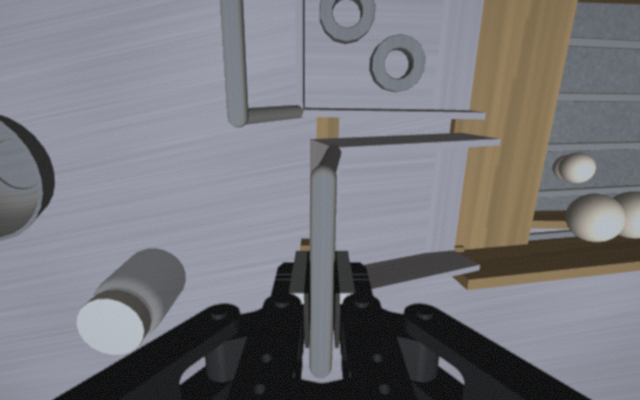

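All visible balls have rolled out onto the rods: one small at (575,168) and two large at (597,217) and (632,215). I'll lift a little further and confirm with the fixed cameras.

```bash
python3 -m pendant '[0,0,0,0.0065,-0.0042,0,0, 0,0,0,0.0065,-0.0042,0,0, 0,0,0,0.0065,-0.0042,0,0, 0,0,0,0.0068,-0.0038,0,0, 0,0,0,0.007,-0.0035,0,0, 0,0,0,0.007,-0.0033,0,0, 0,0,0,0.0072,-0.003,0,0, 0,0,0,0.0073,-0.0028,0,0, 0,0,0,0.0074,-0.0024,0,0]' 20
python3 c.py
python3 - <<'E'
from h import *
a=snap('top','t1.png')[130:270,180:420]; b=snap('scene','s1.png')[110:290,230:450]
cv2.imwrite('pics/m1.png',np.hstack([cv2.resize(a,(400,234),interpolation=2),np.zeros((234,10,3),np.uint8),cv2.resize(b,(286,234),interpolation=2)])[:,:,::-1])
E
```

```text
time: 6.0
eef_pos: [0.546, -0.0973, 0.4307]
eef_rot: [-0.544, 0.548, 0.452, -0.447]
wrist_force: [-1.7, -2.3, 4.2]
width: 0.0092
tilt~ 0.6980600825455222 R 0.16810677303918184 side 0.0024713732717002706 0.009150174321172619 [-1.7 -2.3  4.2] [ 0.01  -0.001 -1.   ] [0.193 0.981 0.001] 6.0
```

View pics/m1.png

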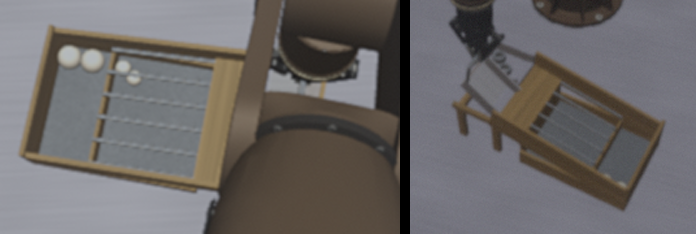

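The large balls are in the end bin, and both small ones are at the rods near (122,67) and (133,77). I'll lower the tray back along the same arc, then check whether the small ones fell through.

```bash
python3 -m pendant '[0,0,0,-0.0074,0.0024,0,0, 0,0,0,-0.0073,0.0028,0,0, 0,0,0,-0.0072,0.003,0,0, 0,0,0,-0.007,0.0033,0,0, 0,0,0,-0.007,0.0035,0,0, 0,0,0,-0.0068,0.0038,0,0, 0,0,0,-0.0065,0.0042,0,0, 0,0,0,-0.0065,0.0042,0,0, 0,0,0,-0.0065,0.0042,0,0, 0,0,0,-0.0063,0.0048,0,0, 0,0,0,-0.0063,0.0048,0,0, 0,0,0,-0.0063,0.0048,0,0]' 20
python3 c.py
python3 - <<'E'
from h import *
a=snap('top','t2.png')[130:230,180:340]; b=snap('scene','s2.png')[180:280,330:450]
cv2.imwrite('pics/m2.png',np.vstack([cv2.resize(a,(480,300),interpolation=2),np.hstack([cv2.resize(b,(360,300),interpolation=2),np.zeros((300,120,3),np.uint8)])])[:,:,::-1])
E
```

```text
time: 7.1
eef_pos: [0.5358, -0.1471, 0.3992]
eef_rot: [-0.545, 0.547, 0.452, -0.446]
wrist_force: [1.3, 1.7, -3.8]
width: 0.009
tilt~ 0.34161934232618607 R 0.16650739171032672 side 0.0019507697726266868 0.008970347166808319 [ 1.3  1.7 -3.8] [ 0.008  0.003 -1.   ] [0.193 0.981 0.005] 7.1
```

View pics/m2.png

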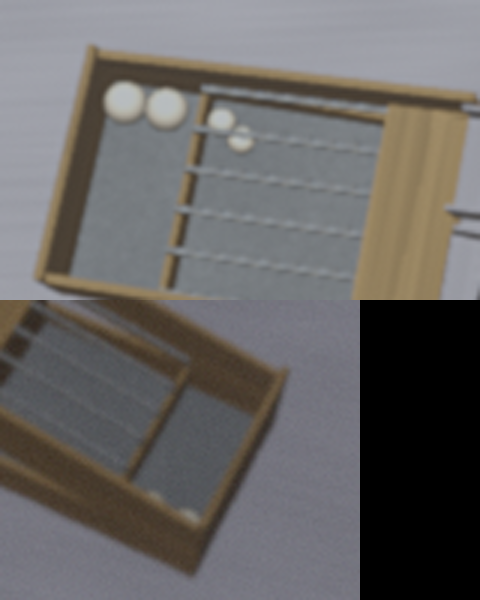

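The sorting worked. A rod visibly crosses over the small ball at (240,138), so it is below the rods. I'll lower the rest of the way.

```bash
python3 -m pendant '[0,0,0,-0.0055,0.0055,0,0, 0,0,0,-0.0055,0.0055,0,0, 0,0,0,-0.0055,0.0055,0,0, 0,0,0,-0.0055,0.0055,0,0, 0,0,0,-0.0045,0.0067,0,0, 0,0,0,-0.0045,0.0067,0,0, 0,0,0,-0.0045,0.0067,0,0, 0,0,0,-0.0045,0.0067,0,0]' 20
python3 c.py
python3 - <<'E'
from h import *
s=read_state();r=rot(s['eef_rot']);print(r.T@(np.array([.530,-.1768,.359])-s['eef_pos'])/.6)
E
```

```text
time: 7.87
eef_pos: [0.5306, -0.173, 0.3676]
eef_rot: [-0.545, 0.547, 0.452, -0.447]
wrist_force: [-0.7, 1.5, -0.3]
width: 0.0088
tilt~ 0.09189780711581697 R 0.16487415198989558 side 0.0018000530547266792 0.008767506252938295 [-0.7  1.5 -0.3] [ 0.007  0.002 -1.   ] [0.192 0.981 0.004] 7.8667
[-0.00650809  0.01425744 -0.00016506]
```

```bash
python3 -m pendant '[0,0,0,-0.0033,0.007,0,0, 0,0,0,-0.0033,0.007,0,0, 0,0,0,0,0.002,0,0, 0,0,0,0,0,0,0]' 20
python3 v.py 6; python3 c.py
```

```text
time: 8.2
eef_pos: [0.5301, -0.1774, 0.3579]
eef_rot: [-0.545, 0.547, 0.452, -0.446]
wrist_force: [-4.7, 1.8, 7.3]
width: 0.0092
[[ 0.193  0.009 -0.981]
 [ 0.981  0.003  0.193]
 [ 0.005 -1.    -0.008]] [ 0.5301195  -0.1774127   0.35791562] 8.2
tilt~ 0.028279708267739845 R 0.16313503558596507 side 0.0024033365916676735 0.008780529812900152 [-4.3  2.5  9.3] [ 0.009  0.003 -1.   ] [0.193 0.981 0.005] 8.25
```

View pics/w6.png

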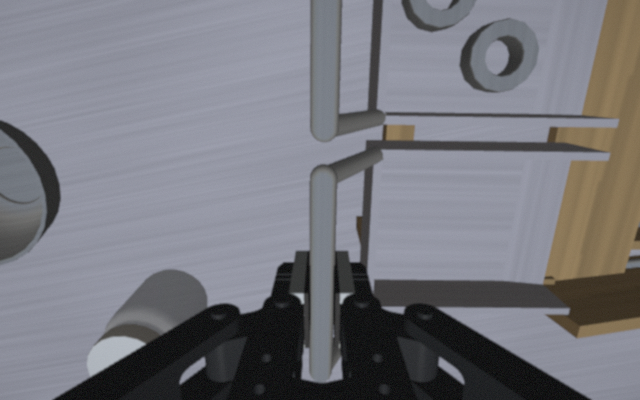

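The tray is empty and resting on its stop, with about 9 N upward at the wrist. I'll open and retreat straight up.

```bash
python3 -m pendant '[0,0,0,0,0,0,0.2, 0,0,0,0,0,0,0.4, 0,0,0,0,0,0,0.6, 0,0,0,0,0,0,0.6, 0,0,0,0,0,0,0.6, 0,0,0,0,-0.02,0,0.6, 0,0,0,0,-0.04,0,0.6, 0,0,0,0,-0.05,0,0.6, 0,0,0,0,-0.05,0,0.6, 0,0,0,0,-0.05,0,0.6, 0,0,0,0,-0.03,0,0.6, 0,0,0,0,0,0,0.6, 0,0,0,0,0,0,0.6]' 20
python3 v.py 7
python3 - <<'E'
from h import *
a=snap('top','t3.png')[100:300,130:530]; b=snap('scene','s3.png')[110:310,160:480]
cv2.imwrite('pics/m3.png',np.vstack([cv2.resize(a,(600,300),interpolation=2),np.hstack([cv2.resize(b,(480,300),interpolation=2),np.zeros((300,120,3),np.uint8)])])[:,:,::-1])
E
```

```text
time: 9.33
eef_pos: [0.5288, -0.178, 0.5059]
eef_rot: [-0.546, 0.546, 0.452, -0.446]
wrist_force: [0.0, -0.5, -0.9]
width: 0.0513
[[ 0.193  0.007 -0.981]
 [ 0.981  0.005  0.193]
 [ 0.006 -1.    -0.006]] [ 0.52876892 -0.17801413  0.50593369] 9.3333
```

View pics/w7.png

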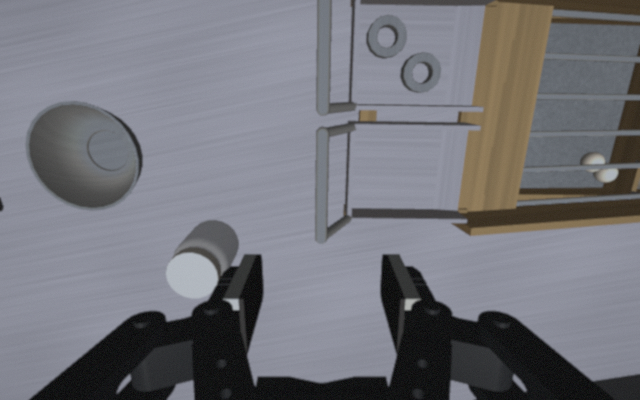

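View pics/m3.png

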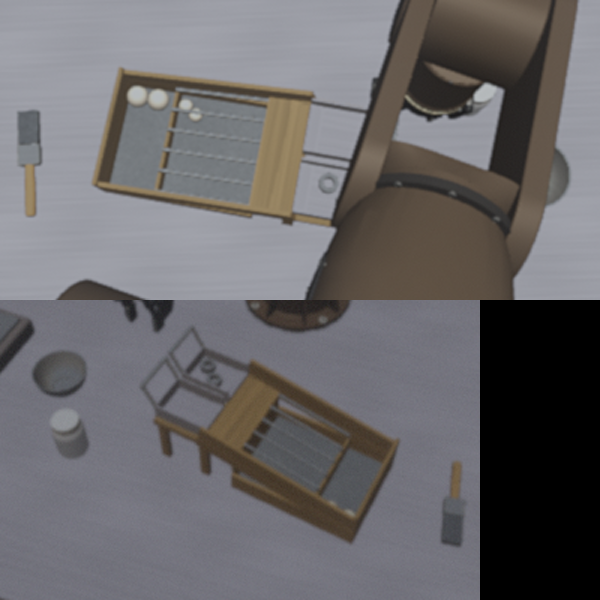

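The tray is empty and down, and the gripper is clear. As a last check, I'll triangulate the small balls' height from top and wrist views.

Run:
```python
from h import *
import pickle
m=pickle.load(open('w7.pkl','rb'))[0];T=camera_model('top')
for w,t in [((593,162),(130+195/1.5,100+115/1.5)),((606,172),(130+186/1.5,100+105/1.5)),]: print(tri([(m,w),(T,t)]))
job_done()
```

```text
(array([0.61095616, 0.16381947, 0.02254001]), [np.float64(0.0003992065907286765), np.float64(0.0003992065907286582)])
(array([0.6292924 , 0.18084587, 0.02253435]), [np.float64(0.001078025312282306), np.float64(0.0010780253122825109)])
the job is handed in; nothing more can be done
```

The balls are sorted, and I handed the job in at about 9.5 s on the robot's clock. I gripped the bar of the tray with the balls (the far one), raised it to about 0.7 rad, lowered it back onto its stop, let go and backed off straight up.

**What the last checks showed:**
- **Large balls:** both lie in the end bin, seen in the top and scene views.
- **Small balls:** both lie in the bin under the rods. Triangulating from two views puts their centres about 23 mm above the table, well below the rods.
- **Trays:** the tray that held the balls is empty and down. The collar tray never moved.
- **Bowl, brush and jar:** they look to be where they started, by eye; I did not measure them.
- **Forces:** the largest wrist-force reading I took was about 10 N.

**What was off:** the bar measured about 2–4 mm lower than the 200 mm in the text, depending on the views used. While the fingers closed, the arm also drifted up a few millimetres, which may have lifted the tray slightly before the main lift. No other check failed or disagreed.

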